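# Put the mill and the two jars back on their own trivets

## Robot

A 6-joint arm with a two-finger parallel gripper is mounted at the origin on a cart in front of the work surface, level with it; the furniture and walls round the work are solid. World frame = base frame: x ahead of the robot, y to its left, z up, the work surface at z = 0. Lengths are in mm, angles in degrees, forces in N, time in s.
With the tool pointing down it reaches from about 350 to 850 mm from the base axis. Payload 8.1 kg.
Tool frame: the origin (TCP) lies between the finger pads; the fingertips stand 25 mm ahead of it and the grasp point (between the pads) lies 6 mm ahead of it (r.tcp_to_tips is the distance from the TCP to the fingertips, in mm); z points along the fingers, y is the line along which they close (so a half turn about z gives the same grasp; the last joint's range is limited). The gripper opens to 85 mm and grips with 20 to 120 N. Pads are 22 mm wide; open, the fingers measure 114 mm over their backs; the gripper's body (76 mm by 85 mm) begins 54 mm behind the grasp point. The pads swing forward as they close: fully open they stand 13 mm farther back than shut.
Start: joints at [67.414, 7.471, 85.268, -0, 87.261, -4.893], TCP at [182.328, 571.631, 256.292] pointing down, gripper open.
Joint ranges: [-169.43, 169.43], [-51.17, 129.36], [1.28, 143.12], [-76.62, 256.62], [0, 156.53], [-152.29, 152.29]. Speed limits (degrees/s): [136.94, 136.94, 159.86, 180, 180, 180].

## Interface

Orientations are given as [roll, pitch, yaw] about the fixed x, y, z axes, in that order (R = Rz(yaw) Ry(pitch) Rx(roll)).
In Python, from bench import r gives the robot as it stands.
- The arm moves only by the tool apply_moves, never from a script. Its arguments are lists of equal length, an entry for each row: "angular": the turn, a rotation vector about the world's x, y, z in units of 8 degrees (1.0 is 8 degrees), a list of three; "travel": the shift along the world's x, y, z in units of 40 mm (1.0 is 40 mm), a list of three; "jaw": the opening, from 0 (shut) to 1 (fully open). A call has 1 to 20 rows; each row shifts and turns the commanded pose from where the row before left it; what a row does not reach is not made up. A row lasts 1/8 s, in which the tool goes at most 62.5 mm and 10.7 degrees, less where a joint would pass 70% of its speed; a pose out of reach is approached as far as the arm can. A call is refused whole if a number of a shift passes 1 or a number of a turn 1, either way. A call with a gripper value outside its range is refused whole. The fingers move at their own pace and stop on an object; "force" is the grip in N (left out, the last holds). Time passes only in rows, so rows that do not move let the fingers close. It gives the time, the measured TCP pose, the force, the opening and the grip force at its end, in the units of the state.
- r.sense(): the state, without advancing time (a new reading comes with each control period).
- r.snapshot(name): name is "side" or "top" or "wrist"; returns a dict with "color" (480x640x3 uint8, red, green, blue), "fx", "fy", "cx", "cy" (pixels), "R" (3x3) and "t" (3): a world point X has camera coordinates R X + t; the wrist camera has in their place "mount" (4x4, takes a point from camera to tool coordinates, whose origin is the TCP and whose axes are the flange's). Camera axes: x right, y down, z forward; pixel columns grow to the right and rows downward; lengths in mm; the calibration is good to about 2 mm. A picture is of the moment at which its call begins: read the wrist's pose just before it. There is no depth.
- r.hand_in(): hands the job in; it is judged then, once.
The state is a dict: "time": time; "joint_pos": joint angles; "qd": joint speeds; "joint_efforts": joint torques, N m; "tool_pos": TCP position; "tcp_rot": TCP orientation; "ft_force": force on the tool from outside, world axes, zero at the start; "wrist_torque": the same for the moment, N m; "finger_gap": finger opening in mm; "grip_force": force on a finger pad.
Only numpy, scipy, OpenCV 4.12 (cv2) and the standard library are available. Lean on these libraries where they do the work, as an engineer would, in place of code of your own. Each camera call takes 0.05 s, during which the arm holds its last target. There are 200 camera calls.

## Task

The pepper mill, the spice jar and the honey jar that stand on the wooden trivets have been put back on one another's trivets. Get each onto its own: the pepper mill on the round trivet, the spice jar on the square one and the honey jar on the oblong one, each upright in the middle. The empty six-sided trivet is there as a free spot on the way; keep the things upright, set them down gently, do not touch the tall tap, and leave the tin and the candle where they are.

Things in the scene. Friction and masses are not known exactly. Their poses are not given: they have to be found in the camera images.
- mill_mid (a point): wooden pepper mill with a small metal knob on top, standing upright on a trivet: 58 mm across the foot, 150 mm tall, 0.18 kg. The point is on its axis half-way up (75 mm above its underside), z up its axis. It is round: grip it from above in any direction, at the head (50 mm across, 109 to 139 mm up), about 45 mm above the point; lower down its top may meet the gripper's body
- spice_mid (a point): slim glass spice jar with a black cap, a plain cylinder 41 mm across, 105 mm tall, 0.11 kg; stands upright on a trivet; the point is on its axis half-way up (52.5 mm above its underside), z up its axis. It is round, so grip it from above in any direction, best about 12 mm above the point
- honey_mid (a point): squat glass honey jar with a wide red cap, 65 mm across at body and cap, 100 mm tall, 0.39 kg; stands upright on a trivet; the point is on its axis half-way up (50 mm above its underside), z up its axis. It is round, so grip it from above in any direction, best about 12 mm above the point
- round_top (a point): round trivet, 110 mm across, in plain brown wood, lying fixed on the worktop, 10 mm thick with a flat top 10 mm above the worktop; the point is the centre of its top, z up
- square_top (a point): square trivet, 100 x 100 mm, in plain brown wood, lying fixed on the worktop, 10 mm thick with a flat top 10 mm above the worktop; the point is the centre of its top, z up
- oblong_top (a point): oblong trivet, 86 mm along its x and 150 mm along its y, in plain brown wood, lying fixed on the worktop, 10 mm thick with a flat top 10 mm above the worktop; the point is the centre of its top, z up
- hex_top (a point): six-sided trivet, 110 mm across the flats (127 mm over the corners), empty at the start, in plain brown wood, lying fixed on the worktop, 10 mm thick with a flat top 10 mm above the worktop; the point is the centre of its top, z up. The trivets' centres lie at least 0.15 m apart
- tin: bystander, not to be moved: low round food tin, 75 mm across, 58 mm tall; origin at the centre of its underside
- candle: bystander, not to be moved: candle in a clear glass jar, 76 mm across, 90 mm tall; origin at the centre of its underside
- tap_spout (a point): fixed chrome kitchen tap behind the sink, between the left and the right trivets: the point is the lower front end of its spout, 0.21 m up; the spout, 30 mm thick, arches up to 0.38 m and back to its foot 0.14 m further from the robot. A swing at full reach from one side to the other can hit it: pass on the robot's side of it, over the sink's front edge (0.2 m nearer the robot)
Mind the look-alikes: they are no part of the job. Leave any purple look-alike of the part that bears honey_mid alone.

How it is judged:
By the outcome, as a careful person would: the job done as asked, in the order asked, and still so for the second after the job is handed in, with the robot touching nothing.
It also fails if it takes over 144 s, if anything falls off the work surface, if the arm or the gripper's body presses on something with over 40 N, if the wrist force passes 120 N, or if a joint passes its speed limit or range.

## Working session

There is one attempt and no reset: what is moved stays moved. The work goes in short steps, Python scripts to look and compute and a tool call to move; the robot and the scene stay as the last step left them, time stands still between calls to the robot, and variables do not carry over. Pictures are saved under pics/ and viewed, at most 14 in all, crops included, and the job is handed in when it is done.

Besides the shell and the picture viewer there is one more tool, called after "Emit:" as name(argument=value, ...), one argument or row to a line, values as JSON. apply_moves: Moves the arm, as the interface text tells. Its arguments: {"type":"object","properties":{"angular":{"type":"array"},"travel":{"type":"array"},"jaw":{"type":"array"},"force":{"type":"number"}},"required":["angular","travel","jaw"]}

```bash
mkdir -p pics && python3 - <<'E'
from bench import r
import cv2,pickle
s=r.sense();print(s)
for n in("top","side"):
    d=r.snapshot(n);pickle.dump(d,open(n+".pkl","wb"));cv2.imwrite(f"pics/{n}0.png",d["color"][:,:,::-1])
    print(n,d["fx"],d["cx"],d["cy"],d["R"],d["t"])
E
```

```text
{'time': 0.0, 'joint_pos': array([ 6.74147347e+01,  7.51280222e+00,  8.53276984e+01, -7.92116785e-04,
        8.72624439e+01, -4.89370028e+00]), 'qd': array([ 0.05232099, -0.07857524,  0.00029014,  0.03553227, -0.00586788,
        0.09492965]), 'joint_efforts': array([ 1.99149408e-04, -5.69406581e+01, -5.00542653e+01, -1.61607145e-04,
        1.49237568e-02, -2.85123626e-06]), 'tool_pos': array([182.13479092, 571.16910858, 255.28358706]), 'tcp_rot': array([-1.79897363e+02, -7.99365920e-03,  1.62308466e+02]), 'ft_force': array([ 0.2409394 ,  0.52918181, -0.20028281]), 'wrist_torque': array([-0.01129175, -0.03155409, -0.02528298]), 'grip_force': 0.0, 'finger_gap': 85.67182931360001}
top 444.7002510778808 321.57881399970074 235.42826430834023 [[-0.16034287 -0.98701112 -0.0099603 ]
 [-0.90730812  0.15135354 -0.39228062]
 [ 0.38869286 -0.05386234 -0.91979167]] [  95.20443688  575.36318386 1350.54142415]
side 496.1036966484388 315.60986219768705 246.57824243586998 [[-9.51638793e-01 -3.07218904e-01  3.91005770e-04]
 [-1.37551693e-01  4.24940290e-01 -8.94709607e-01]
 [ 2.74705551e-01 -8.51494154e-01 -4.46648145e-01]] [ 536.56497315  195.55120353 1480.38988658]
```

View pics/top0.png

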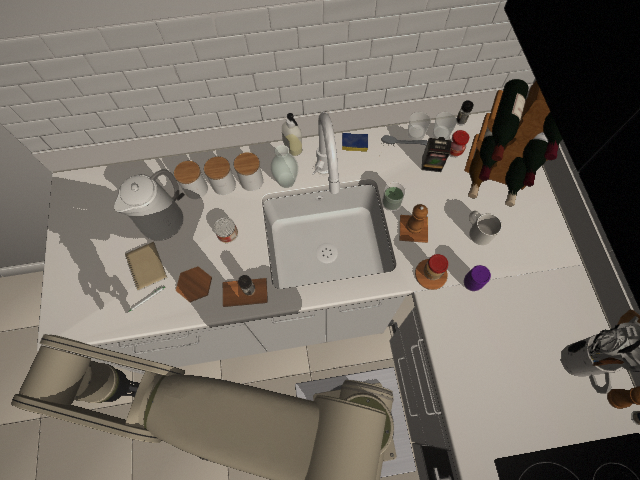

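View pics/side0.png

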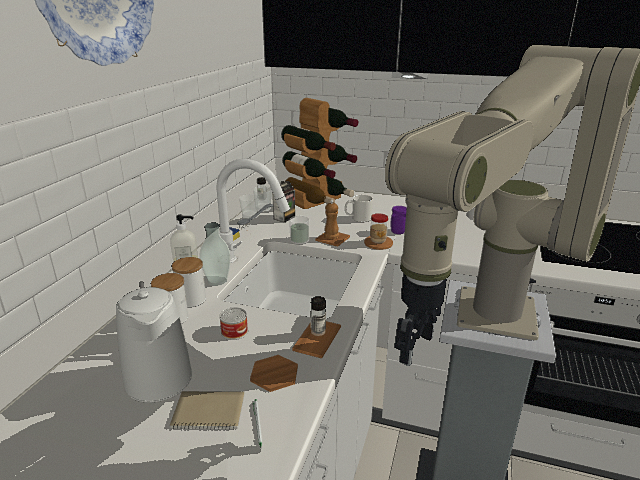

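The top view shows:
- **Left side:** spice jar (245,288) on the oblong trivet, hex trivet empty at (193,283), tin at (227,230).
- **Right side:** mill (418,220) on the square trivet, honey jar (435,268) on the round one, candle at (394,196).

Candidates:
- **Honey:** the red cap on the round trivet at (435,268) fits. The purple jar (477,278) and the red cap at the wall (459,143) aren't on trivets.
- **Spice:** the jar at (245,288) fits because it stands on the oblong trivet. The dark-capped jar at (466,108) is at the wall.
- **Mill:** the one at (418,220) fits because it stands on the square trivet. The wooden item at (625,398) doesn't.

I'll confirm these in one enlarged crop.

```bash
python3 - <<'E'
import cv2,pickle,numpy as np
im=pickle.load(open("top.pkl","rb"))["color"][:,:,::-1]
a=cv2.resize(im[210:310,170:275],None,fx=3.8,fy=3.8,interpolation=cv2.INTER_CUBIC)
b=cv2.resize(im[200:300,390:495],None,fx=3.8,fy=3.8,interpolation=cv2.INTER_CUBIC)
cv2.imwrite("pics/crop.png",np.hstack([a,b]))
E
```

```text
(no output)
```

View pics/crop.png

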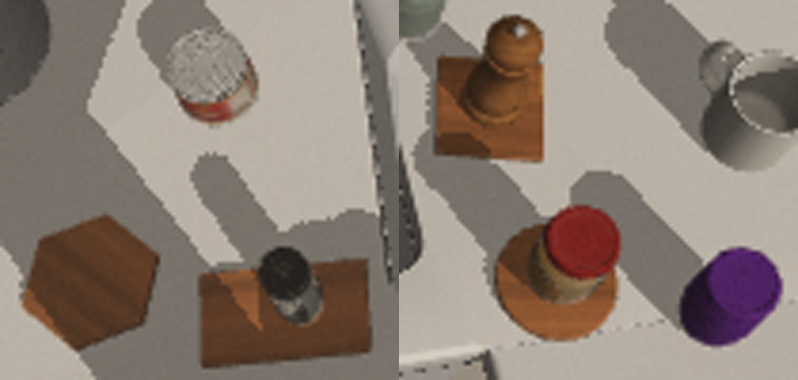

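The crop confirms it. The mill with its light knob (519,31 in the crop) is on the square trivet, the red-capped honey jar (583,241) on the round one, and the black-capped spice jar (286,268) on the oblong one. The purple jar (730,285) is the decoy.

```bash
cat >h.py <<'E'
import numpy as np,pickle,cv2
from scipy.optimize import least_squares
def ray(d,u,v,z):
    R=np.array(d["R"]);t=np.array(d["t"]);c=-R.T@t
    w=R.T@np.array([(u-d["cx"])/d["fx"],(v-d["cy"])/d["fy"],1]);return (c+w*(z-c[2])/w[2])[:2]
def proj(d,X):
    p=np.array(d["R"])@X+np.array(d["t"]);return np.array([d["fx"]*p[0]/p[2]+d["cx"],d["fy"]*p[1]/p[2]+d["cy"]])
E
python3 - <<'E'
from h import *
d=pickle.load(open("top.pkl","rb"));s=pickle.load(open("side.pkl","rb"))
L=lambda u,v:(169.6+u/3.8,209.6+v/3.8)
Rr=lambda u,v:(389.6+(u-399)/3.8,199.6+v/3.8)
def poly(f,pts):
    return np.array([ray(d,*f(u,v),z) for u,v,z in pts])
for n,f,p in (("oblong",L,[(200,275,10),(368,258,10),(371,348,0),(203,367,0)]),("hex",L,[(107,214,10),(159,248,10),(150,318,0),(80,350,0),(22,305,0),(38,242,10)]),("square",Rr,[(438,57,10),(544,65,10),(542,162,0),(434,155,0)]),("round",Rr,[(496,281,5),(617,281,5),(557,222,10),(557,340,0)])):
    q=poly(f,p);e=np.linalg.norm(np.roll(q,-1,0)-q,axis=1)
    if n=="round": print(q.round(0).tolist())
    print(n,q.mean(0).round(1),e.round(0),np.degrees(np.arctan2(*(q[1]-q[0])[::-1])).round(1))
for n,f,u,v,z in(("honey",Rr,583,241,110),("mill",Rr,519,31,160),("spice",L,286,268,115),("tin",L,207,64,58)):
    p=ray(d,*f(u,v),z);print(n,p.round(1),"side px",proj(s,np.r_[p,z]).round(1))
print("spout",ray(d,334,188,210),"candle",ray(d,394,189,90),"decoy",ray(d,*Rr(743,283),100))
E
```

```text
oblong [468.9 285. ] [152.  81. 149.  82.] -93.3
hex [527.6 454.4] [60. 63. 66. 71. 57. 66.] -132.0
square [ 603.9 -336.2] [101.  96. 101.  98.] -104.3
[[437.0, -301.0], [419.0, -409.0], [482.0, -369.0], [376.0, -343.0]]
round [ 428.3 -355.4] [109.  74. 109.  74.] -99.4
honey [ 429.2 -355.1] side px [379.2 216.3]
mill [ 609.1 -335. ] side px [331.6 200.3]
spice [472.1 265.7] side px [317.7 298.9]
tin [698.2 327. ] side px [232.8 314.2]
spout [701.79474199 -60.23487891] candle [ 728.53024742 -281.20154579] decoy [ 373.61398655 -481.69084866]
```

The positions agree between the two cameras: the predicted side-view pixels land on the objects. I'll move above the spice jar.

Emit:
apply_moves(
  angular=[
    [0, 0, 0],
    [0, 0, 0],
    [0, 0, 0],
    [0, 0, 0],
    [0, 0, 0],
    [0, 0, 0],
    [0, 0, 0],
    [0, 0, 0],
    [0, 0, 0],
    [0, 0, 0],
    [0, 0, 0],
    [0, 0, 0],
  ],
  travel=[
    [0.3, -0.3, 0],
    [0.7, -0.7, 0],
    [0.75, -0.8, 0],
    [0.75, -0.8, 0],
    [0.75, -0.8, 0],
    [0.75, -0.8, 0],
    [0.75, -0.8, 0],
    [0.75, -0.8, -0.2],
    [0.75, -0.8, -0.3],
    [0.7, -0.7, -0.3],
    [0.3, -0.35, -0.2],
    [0, 0, 0],
  ],
  jaw=[1, 1, 1, 1, 1, 1, 1, 1, 1, 1, 1, 1],
  force=30,
)

```text
time: 1.6
tool_pos: [472.3, 264.2, 215.3]
tcp_rot: [-179.9, -0.1, 162.2]
ft_force: [-0.4, 0.0, 0.3]
finger_gap: 85.1
grip_force: 0.0
```

```bash
cat >>h.py <<'E'
from scipy.spatial.transform import Rotation as Ro
def wrist(name):
    from bench import r
    s=r.sense();d=r.snapshot("wrist");cv2.imwrite(f"pics/{name}.png",d["color"][:,:,::-1])
    T=np.eye(4);T[:3,:3]=Ro.from_euler("xyz",s["tcp_rot"],degrees=True).as_matrix();T[:3,3]=s["tool_pos"]
    M=T@np.array(d["mount"]);d["R"]=M[:3,:3].T;d["t"]=-M[:3,:3].T@M[:3,3]
    pickle.dump(d,open(name+".pkl","wb"));print(s["time"],s["tool_pos"].round(1),s["tcp_rot"].round(1),s["finger_gap"],s["joint_pos"].round(0))
    return d
E
python3 - <<'E'
from h import *
d=wrist("w1")
for n,p in(("spicetop",[472,266,115]),("obl",[469,285,10]),("hex",[528,454,10])):print(n,proj(d,np.array(p,float)).round(0))
E
```

```text
1.6 [472.3 264.2 215.3] [-1.799e+02 -1.000e-01  1.622e+02] 85.09421619426234 [ 24.  -0.  98.   0.  83. -48.]
spicetop [325. 254.]
obl [342. 207.]
hex [528. 211.]
```

View pics/w1.png

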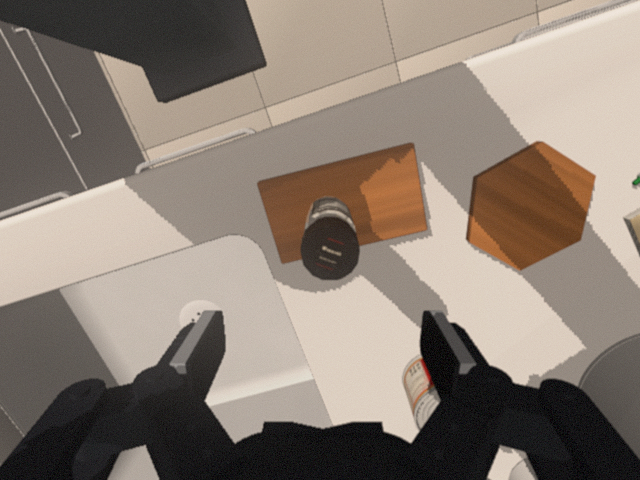

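The wrist view shows the spice cap top at (330,248), oblong trivet corners at (258,183), (413,143), (428,231) and (283,264), and the hex trivet around (531,207).

```bash
python3 - <<'E'
from h import *
d=pickle.load(open("w1.pkl","rb"));print(-d["R"].T@d["t"])
print("spice",ray(d,330,248,115))
for p in([(258,183),(413,143),(428,231),(283,264)],[(474,182),(540,141),(595,177),(583,241),(520,270),(467,240)]):
    q=np.array([ray(d,*a,8) for a in p]);print(q.mean(0),np.linalg.norm(np.roll(q,-1,0)-q,axis=1).round(0),np.degrees(np.arctan2(*(q[1]-q[0])[::-1])))
E
```

```text
[393.77694078 289.80766214 333.04385162]
spice [469.26191956 270.66251492]
[470.77629353 287.21142592] [148.  86. 149.  85.] 86.35230353676107
[528.669216   456.75989908] [66. 67. 63. 65. 67. 58.] 106.30316363324988
```

Emit:
apply_moves(
  angular=[
    [0, 0, 0],
    [0, 0, 0],
    [0, 0, 0],
    [0, 0, 0],
    [0, 0, 0],
    [0, 0, 0],
    [0, 0, 0],
    [0, 0, 0],
    [0, 0, 0],
    [0, 0, 0],
    [0, 0, 0],
    [0, 0, 0],
    [0, 0, 0],
    [0, 0, 0],
    [0, 0, 0],
  ],
  travel=[
    [-0.05, 0.11, 0],
    [0, 0, -0.4],
    [0, 0, -0.5],
    [0, 0, -0.5],
    [0, 0, -0.5],
    [0, 0, -0.5],
    [0, 0, -0.5],
    [0, 0, -0.3],
    [0, 0, -0.15],
    [0, 0, 0],
    [0, 0, 0],
    [0, 0, 0],
    [0, 0, 0],
    [0, 0, 0],
    [0, 0, 0],
  ],
  jaw=[1, 1, 1, 1, 1, 1, 1, 1, 1, 1, 0.3, 0.3, 0.3, 0.3, 0.3],
  force=30,
)

```text
time: 3.52
tool_pos: [470.8, 270.2, 83.1]
tcp_rot: [180.0, 0.1, 162.3]
ft_force: [-1.6, -0.6, 4.8]
finger_gap: 40.1
grip_force: 29.7
```

Emit:
apply_moves(
  angular=[
    [0, 0, 0],
    [0, 0, 0],
    [0, 0, 0],
    [0, 0, 0],
    [0, 0, 0],
    [0, 0, 0],
    [0, 0, 0],
    [0, 0, 0],
    [0, 0, 0],
    [0, 0, 0],
    [0, 0, 0],
    [0, 0, 0],
    [0, 0, 0],
    [0, 0, 0],
    [0, 0, 0],
    [0, 0, 0],
    [0, 0, 0],
  ],
  travel=[
    [0, 0, 0.2],
    [0, 0, 0.4],
    [0, 0, 0.5],
    [0, 0, 0.4],
    [0.15, 0.4, 0],
    [0.2, 0.7, 0],
    [0.3, 0.9, 0],
    [0.3, 0.9, 0],
    [0.25, 0.9, 0],
    [0.2, 0.6, 0],
    [0.05, 0.25, 0],
    [0, 0, 0],
    [0, 0, -0.4],
    [0, 0, -0.4],
    [0, 0, -0.3],
    [0, 0, -0.2],
    [0, 0, 0],
  ],
  jaw=[0.3, 0.3, 0.3, 0.3, 0.3, 0.3, 0.3, 0.3, 0.3, 0.3, 0.3, 0.3, 0.3, 0.3, 0.3, 0.3, 0.3],
)

```text
time: 5.65
tool_pos: [527.9, 455.5, 89.2]
tcp_rot: [-179.9, -0.1, 162.3]
ft_force: [0.0, 0.6, -0.9]
finger_gap: 40.2
grip_force: 30.1
```

Emit:
apply_moves(
  angular=[
    [0, 0, 0],
    [0, 0, 0],
    [0, 0, 0],
    [0, 0, 0],
    [0, 0, 0],
  ],
  travel=[
    [0, 0, -0.04],
    [0, 0, -0.04],
    [0, 0, -0.03],
    [0, 0, -0.02],
    [0, 0, 0],
  ],
  jaw=[0.3, 0.3, 0.3, 0.3, 0.3],
)

```text
time: 6.28
tool_pos: [528.3, 456.0, 85.0]
tcp_rot: [-180.0, -0.0, 162.3]
ft_force: [0.5, 0.5, -1.5]
finger_gap: 40.5
grip_force: 30.1
```

Emit:
apply_moves(
  angular=[
    [0, 0, 0],
    [0, 0, 0],
    [0, 0, 0],
    [0, 0, 0],
  ],
  travel=[
    [0, 0, -0.02],
    [0, 0, -0.02],
    [0, 0, -0.01],
    [0, 0, 0],
  ],
  jaw=[0.3, 0.3, 0.3, 0.3],
)

```text
time: 6.78
tool_pos: [528.3, 456.0, 83.1]
tcp_rot: [-180.0, 0.0, 162.3]
ft_force: [0.2, -0.8, 0.1]
finger_gap: 40.4
grip_force: 30.1
```

Emit:
apply_moves(
  angular=[
    [0, 0, 0],
    [0, 0, 0],
    [0, 0, 0],
    [0, 0, 0],
    [0, 0, 0],
    [0, 0, 0],
    [0, 0, 0],
    [0, 0, 0],
    [0, 0, 0],
    [0, 0, 0],
    [0, 0, 0],
    [0, 0, 0],
    [0, 0, 0],
  ],
  travel=[
    [0, 0, -0.01],
    [0, 0, 0],
    [0, 0, 0],
    [0, 0, 0],
    [0, 0, 0],
    [0, 0, 0.1],
    [0, 0, 0.3],
    [0, 0, 0.5],
    [0, 0, 0.8],
    [0, 0, 0.8],
    [0, 0, 0.6],
    [0, 0, 0.2],
    [0, 0, 0],
  ],
  jaw=[0.3, 0.6, 1, 1, 1, 1, 1, 1, 1, 1, 1, 1, 1],
)

```text
time: 8.4
tool_pos: [528.6, 456.3, 215.8]
tcp_rot: [179.9, 0.1, 162.3]
ft_force: [0.5, 0.0, 1.1]
finger_gap: 85.5
grip_force: 0.0
```

```bash
python3 - <<'E'
from h import *
d=wrist("w2")
for n,p in(("spicetop",[528,456,115]),("hex",[528,456,10])):print(n,proj(d,np.array(p,float)).round(0))
E
```

```text
8.4 [528.6 456.3 215.8] [1.799e+02 1.000e-01 1.623e+02] 85.48775718818527 [ 37.  24.  70.   0.  86. -36.]
spicetop [321. 253.]
hex [321. 215.]
```

View pics/w2.png

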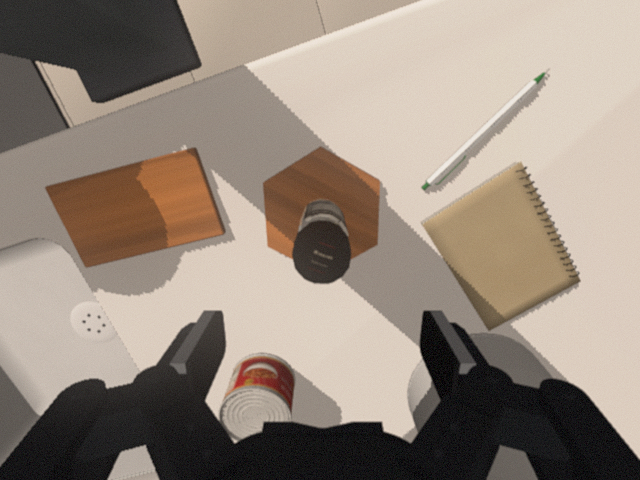

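The spice jar stands upright on the hex trivet (cap at 322,251). Next is the honey jar, passing on the robot's side of the tap.

Emit:
apply_moves(
  angular=[
    [0, 0, 0],
    [0, 0, 0],
    [0, 0, 0],
    [0, 0, 0],
    [0, 0, 0],
    [0, 0, 0],
    [0, 0, 0],
    [0, 0, 0],
    [0, 0, 0],
    [0, 0, 0],
    [0, 0, 0],
    [0, 0, 0],
    [0, 0, 0],
    [0, 0, 0],
    [0, 0, 0],
  ],
  travel=[
    [-0.2, -0.4, 0],
    [-0.3, -0.8, 0],
    [-0.3, -1, 0],
    [-0.3, -1, 0],
    [-0.3, -1, 0],
    [-0.1, -1, 0],
    [0, -1, 0],
    [0, -1, 0],
    [0, -1, 0],
    [0, -1, 0],
    [0, -1, 0],
    [0, -1, 0],
    [0, -1, 0],
    [0, -1, 0],
    [0, -1, 0],
  ],
  jaw=[1, 1, 1, 1, 1, 1, 1, 1, 1, 1, 1, 1, 1, 1, 1],
)

```text
time: 10.32
tool_pos: [467.3, -113.0, 213.2]
tcp_rot: [180.0, -0.1, 162.3]
ft_force: [0.7, -0.8, 0.7]
finger_gap: 85.2
grip_force: 0.0
```

Emit:
apply_moves(
  angular=[
    [0, 0, 0],
    [0, 0, 0],
    [0, 0, 0],
    [0, 0, 0],
    [0, 0, 0],
    [0, 0, 0],
    [0, 0, 0],
    [0, 0, 0],
  ],
  travel=[
    [-0.2, -1, 0],
    [-0.2, -1, 0],
    [-0.2, -1, 0],
    [-0.2, -1, 0],
    [-0.2, -1, 0],
    [0, -0.7, 0],
    [0, -0.3, 0],
    [0, 0, 0],
  ],
  jaw=[1, 1, 1, 1, 1, 1, 1, 1],
)

```text
time: 11.32
tool_pos: [428.0, -351.7, 213.6]
tcp_rot: [179.9, -0.1, 162.3]
ft_force: [-0.0, 0.4, -0.2]
finger_gap: 85.1
grip_force: 0.0
```

```bash
python3 - <<'E'
from h import *
d=wrist("w3")
for n,p in(("honeytop",[429,-355,110]),("round",[428,-355,10]),("milltop",[609,-335,160])):print(n,proj(d,np.array(p,float)).round(0))
E
```

```text
11.325 [ 428.  -351.7  213.6] [ 1.799e+02 -1.000e-01  1.623e+02] 85.1465367027218 [ -45.    2.   96.    0.   83. -117.]
honeytop [318. 256.]
round [319. 218.]
milltop [423. 500.]
```

View pics/w3.png

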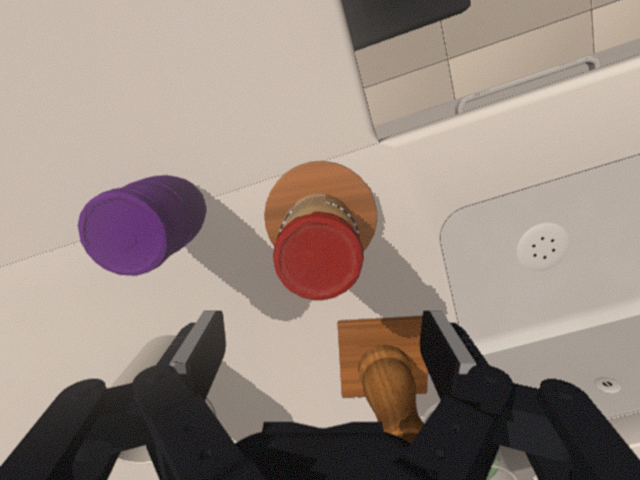

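Honey cap at (319,255), as predicted (318,256). The round trivet is centred near (321,215), the square one near (384,357), and the purple decoy stands apart at (125,233).

```bash
python3 - <<'E'
from h import *
d=pickle.load(open("w3.pkl","rb"));e=pickle.load(open("w2.pkl","rb"))
print("honey",ray(d,319,255,110))
q=np.array([ray(d,264.5,214,8),ray(d,377,212,8)]);print("round",q.mean(0),np.linalg.norm(q[0]-q[1]),"far pt",ray(d,320,160,8))
for D,p in((d,[(338,321),(421,316),(428,391),(342,398)]),(e,[(46,186),(196,148),(224,235),(87,267)])):
    q=np.array([ray(D,*a,9) for a in p]);print(q.mean(0),np.linalg.norm(np.roll(q,-1,0)-q,axis=1).round(0))
# circle fit of round trivet by brown mask contour
im=cv2.cvtColor(d["color"],cv2.COLOR_RGB2HSV);m=cv2.inRange(im,(5,90,60),(20,255,255));m[:150]=0;m[285:]=0;m[:,:240]=0;m[:,400:]=0
ys,xs=np.nonzero(m);P=[]
for y in range(ys.min()+2,235,3):
    x=xs[ys==y];P+=[(x.min(),y),(x.max()+1,y)]
Q=np.array([ray(d,*p,8) for p in P])
f=least_squares(lambda a:np.hypot(Q[:,0]-a[0],Q[:,1]-a[1])-a[2],[428,-355,55],loss="soft_l1");print(f.x)
E
```

```text
honey [ 428.64985541 -354.0457303 ]
round [ 424.44144628 -351.79674063] 108.74258031844468 far pt [ 376.6605238  -337.07444882]
[ 603.90910562 -337.27628416] [ 89. 101. 100. 103.]
[470.07727659 288.09372826] [150.  85. 147.  85.]
[ 429.6316706  -353.50421015   54.42644285]
```

Emit:
apply_moves(
  angular=[
    [0, 0, 0],
    [0, 0, 0],
    [0, 0, 0],
    [0, 0, 0],
    [0, 0, 0],
    [0, 0, 0],
    [0, 0, 0],
    [0, 0, 0],
    [0, 0, 0],
    [0, 0, 0],
    [0, 0, 0],
    [0, 0, 0],
    [0, 0, 0],
    [0, 0, 0],
    [0, 0, 0],
  ],
  travel=[
    [0.03, -0.08, 0],
    [0, 0, -0.4],
    [0, 0, -0.5],
    [0, 0, -0.5],
    [0, 0, -0.5],
    [0, 0, -0.5],
    [0, 0, -0.5],
    [0, 0, -0.3],
    [0, 0, -0.15],
    [0, 0, 0],
    [0, 0, 0],
    [0, 0, 0],
    [0, 0, 0],
    [0, 0, 0],
    [0, 0, 0],
  ],
  jaw=[1, 1, 1, 1, 1, 1, 1, 1, 1, 1, 0.6, 0.6, 0.6, 0.6, 0.6],
  force=50,
)

```text
time: 13.25
tool_pos: [430.2, -355.6, 82.3]
tcp_rot: [-180.0, 0.1, 162.3]
ft_force: [-0.6, 0.9, 4.5]
finger_gap: 61.0
grip_force: 67.4
```

Emit:
apply_moves(
  angular=[
    [0, 0, 0],
    [0, 0, 0],
    [0, 0, 0],
    [0, 0, 0],
    [0, 0, 0],
  ],
  travel=[
    [0, 0, 0],
    [0, 0, 0],
    [0, 0, 0.1],
    [0, 0, 0.4],
    [0, 0, 0],
  ],
  jaw=[0.6, 0.6, 0.6, 0.6, 0.6],
  force=50,
)

```text
time: 13.88
tool_pos: [430.5, -356.2, 102.9]
tcp_rot: [-179.9, 0.2, 162.3]
ft_force: [-0.0, -0.3, -3.5]
finger_gap: 61.3
grip_force: 69.3
```

Emit:
apply_moves(
  angular=[
    [0, 0, 0],
    [0, 0, 0],
    [0, 0, 0],
    [0, 0, 0],
    [0, 0, 0],
    [0, 0, 0],
    [0, 0, 0],
    [0, 0, 0],
    [0, 0, 0],
    [0, 0, 0],
    [0, 0, 0],
    [0, 0, 0],
    [0, 0, 0],
    [0, 0, 0],
    [0, 0, 0],
    [0, 0, 0],
    [0, 0, 0],
    [0, 0, 0],
    [0, 0, 0],
    [0, 0, 0],
  ],
  travel=[
    [0, 0, 0.5],
    [0, 0, 0.6],
    [0, 0.3, 0.4],
    [0, 0.6, 0],
    [0.1, 0.9, 0],
    [0.1, 1, 0],
    [0.1, 1, 0],
    [0.1, 1, 0],
    [0.1, 1, 0],
    [0.1, 1, 0],
    [0.1, 1, 0],
    [0.1, 1, 0],
    [0.1, 1, 0],
    [0.1, 1, 0],
    [0, 1, 0],
    [0, 1, 0],
    [0, 1, 0],
    [0, 0.8, 0],
    [0, 0.6, 0],
    [0, 0.4, 0],
  ],
  jaw=[0.6, 0.6, 0.6, 0.6, 0.6, 0.6, 0.6, 0.6, 0.6, 0.6, 0.6, 0.6, 0.6, 0.6, 0.6, 0.6, 0.6, 0.6, 0.6, 0.6],
)

```text
time: 16.38
tool_pos: [468.8, 270.2, 161.1]
tcp_rot: [180.0, -0.0, 162.4]
ft_force: [-0.2, 0.4, -3.0]
finger_gap: 61.1
grip_force: 69.5
```

Emit:
apply_moves(
  angular=[
    [0, 0, 0],
    [0, 0, 0],
    [0, 0, 0],
    [0, 0, 0],
    [0, 0, 0],
    [0, 0, 0],
    [0, 0, 0],
    [0, 0, 0],
  ],
  travel=[
    [0.04, 0.3, 0],
    [0, 0.1, 0],
    [0, 0, -0.3],
    [0, 0, -0.5],
    [0, 0, -0.5],
    [0, 0, -0.3],
    [0, 0, -0.1],
    [0, 0, 0],
  ],
  jaw=[0.6, 0.6, 0.6, 0.6, 0.6, 0.6, 0.6, 0.6],
)

```text
time: 17.38
tool_pos: [471.2, 284.7, 92.6]
tcp_rot: [-180.0, -0.0, 162.3]
ft_force: [-0.5, -0.2, -4.8]
finger_gap: 61.2
grip_force: 69.5
```

Emit:
apply_moves(
  angular=[
    [0, 0, 0],
    [0, 0, 0],
    [0, 0, 0],
    [0, 0, 0],
    [0, 0, 0],
    [0, 0, 0],
  ],
  travel=[
    [-0.02, 0.05, -0.05],
    [0, 0, -0.05],
    [0, 0, -0.05],
    [0, 0, -0.03],
    [0, 0, -0.02],
    [0, 0, 0],
  ],
  jaw=[0.6, 0.6, 0.6, 0.6, 0.6, 0.6],
)

```text
time: 18.12
tool_pos: [470.3, 286.8, 84.6]
tcp_rot: [-180.0, -0.0, 162.3]
ft_force: [0.8, -0.8, -3.1]
finger_gap: 60.6
grip_force: 69.5
```

Emit:
apply_moves(
  angular=[
    [0, 0, 0],
    [0, 0, 0],
    [0, 0, 0],
    [0, 0, 0],
  ],
  travel=[
    [0, 0, -0.02],
    [0, 0, -0.02],
    [0, 0, -0.01],
    [0, 0, 0],
  ],
  jaw=[0.6, 0.6, 0.6, 0.6],
)

```text
time: 18.62
tool_pos: [470.3, 286.8, 82.6]
tcp_rot: [-180.0, -0.0, 162.3]
ft_force: [0.3, -0.2, -3.7]
finger_gap: 61.3
grip_force: 69.5
```

Emit:
apply_moves(
  angular=[
    [0, 0, 0],
    [0, 0, 0],
    [0, 0, 0],
    [0, 0, 0],
  ],
  travel=[
    [0, 0, -0.01],
    [0, 0, -0.01],
    [0, 0, -0.01],
    [0, 0, 0],
  ],
  jaw=[0.6, 0.6, 0.6, 0.6],
)

```text
time: 19.12
tool_pos: [470.4, 286.9, 82.3]
tcp_rot: [180.0, 0.0, 162.3]
ft_force: [-3.9, -2.0, 5.9]
finger_gap: 61.3
grip_force: 69.6
```

Emit:
apply_moves(
  angular=[
    [0, 0, 0],
    [0, 0, 0],
    [0, 0, 0],
    [0, 0, 0],
    [0, 0, 0],
    [0, 0, 0],
    [0, 0, 0],
    [0, 0, 0],
    [0, 0, 0],
    [0, 0, 0],
    [0, 0, 0],
    [0, 0, 0],
    [0, 0, 0],
  ],
  travel=[
    [0, 0, 0],
    [0, 0, 0],
    [0, 0, 0],
    [0, 0, 0],
    [0, 0, 0.1],
    [0, 0, 0.3],
    [0, 0, 0.5],
    [0, 0, 0.7],
    [0, 0, 0.8],
    [0, 0, 0.8],
    [0, 0, 0.5],
    [0, 0, 0.2],
    [0, 0, 0],
  ],
  jaw=[0.8, 1, 1, 1, 1, 1, 1, 1, 1, 1, 1, 1, 1],
)

```text
time: 20.75
tool_pos: [470.3, 286.8, 237.4]
tcp_rot: [180.0, -0.0, 162.3]
ft_force: [-0.8, -0.2, -1.6]
finger_gap: 85.8
grip_force: 0.0
```

```bash
python3 - <<'E'
from h import *
d=wrist("w4")
for n,p in(("honeytop",[470,287,110]),("obl",[470,287,10])):print(n,proj(d,np.array(p,float)).round(0))
E
```

```text
20.75 [470.3 286.8 237.4] [180.   -0.  162.3] 85.81807672261077 [ 26.   0.  95.   0.  85. -46.]
honeytop [322. 241.]
obl [322. 210.]
```

View pics/w4.png

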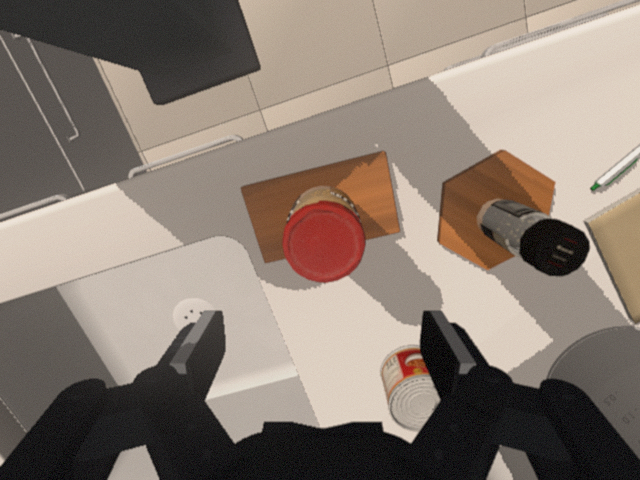

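Honey cap is at (324,242) with the oblong trivet's centre at (323,208), so it is centred and upright. Next is the mill.

Emit:
apply_moves(
  angular=[
    [0, 0, 0],
    [0, 0, 0],
    [0, 0, 0],
    [0, 0, 0],
    [0, 0, 0],
    [0, 0, 0],
    [0, 0, 0],
    [0, 0, 0],
    [0, 0, 0],
    [0, 0, 0],
    [0, 0, 0],
    [0, 0, 0],
    [0, 0, 0],
    [0, 0, 0],
    [0, 0, 0],
    [0, 0, 0],
    [0, 0, 0],
    [0, 0, 0],
    [0, 0, 0],
    [0, 0, 0],
  ],
  travel=[
    [0, -0.4, 0],
    [0, -0.8, 0],
    [0, -1, 0],
    [0, -1, 0],
    [0, -1, 0],
    [0, -1, 0],
    [0, -1, 0],
    [0, -1, 0],
    [0, -1, 0],
    [0, -1, 0],
    [0, -1, 0],
    [0, -1, 0],
    [0.3, -1, 0],
    [0.4, -1, 0],
    [0.6, -1, 0],
    [0.7, -0.7, 0],
    [0.7, -0.4, 0],
    [0.5, -0.2, 0],
    [0.2, 0, 0],
    [0, 0, 0],
  ],
  jaw=[1, 1, 1, 1, 1, 1, 1, 1, 1, 1, 1, 1, 1, 1, 1, 1, 1, 1, 1, 1],
)

```text
time: 23.3
tool_pos: [605.7, -332.9, 236.6]
tcp_rot: [180.0, -0.1, 162.3]
ft_force: [0.2, 0.3, -0.7]
finger_gap: 85.6
grip_force: 0.0
```

```bash
python3 - <<'E'
from h import *
d=wrist("w5")
for n,p in(("milltop",[607,-336,160]),("square",[604,-337,10])):print(n,proj(d,np.array(p,float)).round(0))
E
```

```text
23.3 [ 605.7 -332.9  236.6] [ 1.800e+02 -1.000e-01  1.623e+02] 85.59833571385114 [ -33.   22.   70.   -0.   88. -105.]
milltop [318. 272.]
square [318. 211.]
```

View pics/w5.png

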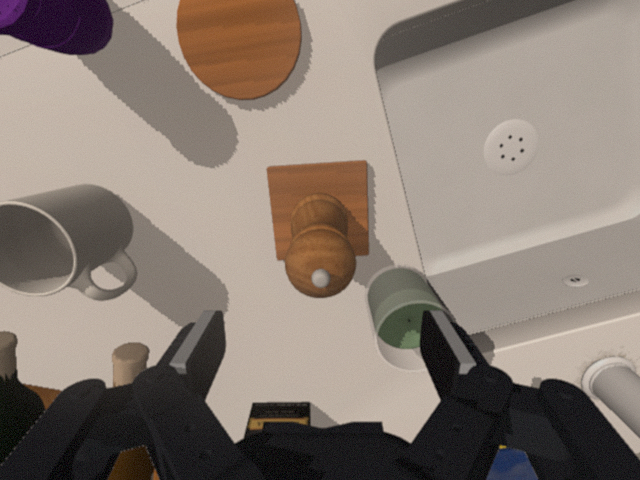

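```bash
python3 - <<'E'
from h import *
d=pickle.load(open("w5.pkl","rb"))
print("mill",ray(d,320,277,158),"candle",ray(d,407,310,90))
q=np.array([ray(d,*a,z) for a,z in(((268,169),10),((366,160),10),((369,255),10),((276,259),10))]);print(q.mean(0),np.linalg.norm(np.roll(q,-1,0)-q,axis=1).round(0))
im=cv2.cvtColor(d["color"],cv2.COLOR_RGB2HSV);m=cv2.inRange(im,(5,90,60),(20,255,255));m[110:]=0;m[:,:150]=0;m[:,330:]=0
ys,xs=np.nonzero(m);P=[]
for y in range(2,ys.max()-2,3):
    x=xs[ys==y];P+=[(x.min(),y),(x.max()+1,y)]
Q=np.array([ray(d,*p,8) for p in P])
f=least_squares(lambda a:np.hypot(Q[:,0]-a[0],Q[:,1]-a[1])-a[2],[428,-355,55],loss="soft_l1");print(f.x)
E
```

```text
mill [ 611.59924618 -336.14695288] candle [ 693.88498591 -283.43948322]
[ 606.53740678 -335.71797631] [ 97. 100. 100.  95.]
[ 429.88049271 -353.25768602   54.53364429]
```

Emit:
apply_moves(
  angular=[
    [0, 0, 0],
    [0, 0, 0],
    [0, 0, 0],
    [0, 0, 0],
    [0, 0, 0],
    [0, 0, 0],
    [0, 0, 0],
    [0, 0, 0],
    [0, 0, 0],
    [0, 0, 0],
    [0, 0, 0],
    [0, 0, 0],
    [0, 0, 0],
    [0, 0, 0],
    [0, 0, 0],
  ],
  travel=[
    [0.12, -0.07, 0],
    [0, 0, -0.3],
    [0, 0, -0.4],
    [0, 0, -0.5],
    [0, 0, -0.5],
    [0, 0, -0.4],
    [0, 0, -0.3],
    [0, 0, -0.1],
    [0, 0, 0],
    [0, 0, 0],
    [0, 0, 0],
    [0, 0, 0],
    [0, 0, 0],
    [0, 0, 0],
    [0, 0, 0],
  ],
  jaw=[1, 1, 1, 1, 1, 1, 1, 1, 1, 0.45, 0.45, 0.45, 0.45, 0.45, 0.45],
  force=40,
)

```text
time: 25.22
tool_pos: [611.8, -336.4, 138.9]
tcp_rot: [-180.0, 0.1, 162.3]
ft_force: [-0.1, 0.0, 5.7]
finger_gap: 46.6
grip_force: 41.2
```

Emit:
apply_moves(
  angular=[
    [0, 0, 0],
    [0, 0, 0],
    [0, 0, 0],
    [0, 0, 0],
    [0, 0, 0],
    [0, 0, 0],
    [0, 0, 0],
    [0, 0, 0],
    [0, 0, 0],
    [0, 0, 0],
    [0, 0, 0],
    [0, 0, 0],
    [0, 0, 0],
  ],
  travel=[
    [0, 0, 0.1],
    [0, 0, 0.3],
    [0, 0, 0.5],
    [0, 0, 0.3],
    [-0.2, 0, 0],
    [-0.5, -0.1, 0],
    [-0.8, -0.1, 0],
    [-0.9, -0.1, 0],
    [-0.9, -0.1, 0],
    [-0.7, -0.05, 0],
    [-0.4, 0, 0],
    [-0.1, 0, 0],
    [0, 0, 0],
  ],
  jaw=[0.45, 0.45, 0.45, 0.45, 0.45, 0.45, 0.45, 0.45, 0.45, 0.45, 0.45, 0.45, 0.45],
)

```text
time: 26.85
tool_pos: [431.5, -353.9, 185.6]
tcp_rot: [180.0, 0.0, 162.3]
ft_force: [-0.7, -0.4, -1.0]
finger_gap: 46.6
grip_force: 41.3
```

```bash
python3 - <<'E'
from h import *
from bench import r
d=r.snapshot("side");s=r.sense();print(s["tool_pos"],s["ft_force"],s["finger_gap"])
p=proj(d,np.r_[s["tool_pos"][:2],60]).astype(int);print(p)
w=wrist("w6")
a=cv2.resize(d["color"][p[1]-100:p[1]+60,p[0]-70:p[0]+80],None,fx=3,fy=3)[:,:,::-1]
b=cv2.resize(w["color"][:,:,::-1],(350,480)) if 0 else w["color"][0:480,150:490][:,:,::-1]
cv2.imwrite("pics/m6.png",np.hstack([a,b]))
print(proj(w,np.array([429.6,-353.7,10])))
E
```

```text
[ 431.75099648 -353.89572775  185.56271672] [ 0.80303641 -0.85077257 -1.03837187] 46.80975415452687
[377 228]
26.9 [ 431.8 -353.9  185.6] [180.    0.  162.3] 46.80975415452687 [ -45.    4.   97.    0.   80. -117.]
[321.59459232 222.04809858]
```

View pics/m6.png

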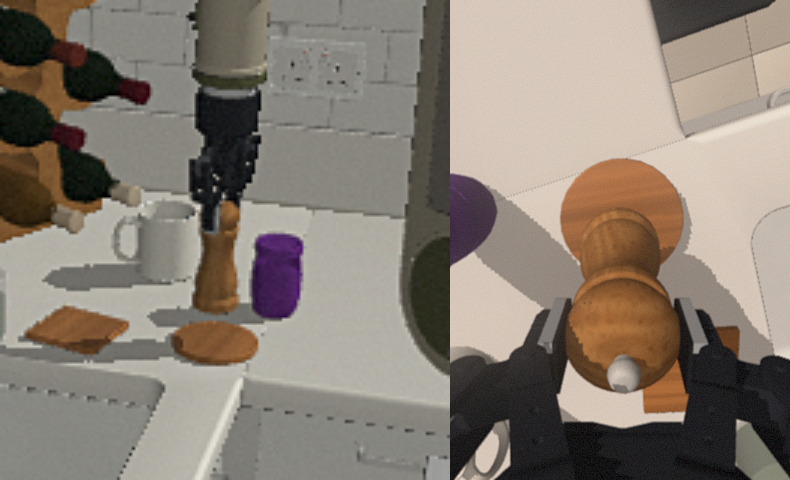

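The mill hangs upright in the grip above the round trivet: in the wrist view the head is at about (622,335) and the trivet at about (621,217). I'll lower it.

Emit:
apply_moves(
  angular=[
    [0, 0, 0],
    [0, 0, 0],
    [0, 0, 0],
    [0, 0, 0],
    [0, 0, 0],
    [0, 0, 0],
    [0, 0, 0],
    [0, 0, 0],
    [0, 0, 0],
  ],
  travel=[
    [-0.04, 0, -0.2],
    [0, 0, -0.3],
    [0, 0, -0.3],
    [0, 0, -0.2],
    [0, 0, -0.05],
    [0, 0, -0.03],
    [0, 0, -0.03],
    [0, 0, -0.02],
    [0, 0, 0],
  ],
  jaw=[0.45, 0.45, 0.45, 0.45, 0.45, 0.45, 0.45, 0.45, 0.45],
)

```text
time: 28.08
tool_pos: [429.6, -354.0, 140.4]
tcp_rot: [-180.0, 0.0, 162.3]
ft_force: [-0.1, -0.2, -1.2]
finger_gap: 46.7
grip_force: 41.3
```

Emit:
apply_moves(
  angular=[
    [0, 0, 0],
    [0, 0, 0],
    [0, 0, 0],
    [0, 0, 0],
  ],
  travel=[
    [0, 0, -0.02],
    [0, 0, -0.01],
    [0, 0, -0.01],
    [0, 0, 0],
  ],
  jaw=[0.45, 0.45, 0.45, 0.45],
)

```text
time: 28.58
tool_pos: [429.7, -354.1, 138.9]
tcp_rot: [-180.0, 0.0, 162.3]
ft_force: [-0.2, -0.7, 0.1]
finger_gap: 46.8
grip_force: 41.4
```

Emit:
apply_moves(
  angular=[
    [0, 0, 0],
    [0, 0, 0],
    [0, 0, 0],
    [0, 0, 0],
    [0, 0, 0],
    [0, 0, 0],
    [0, 0, 0],
    [0, 0, 0],
    [0, 0, 0],
    [0, 0, 0],
    [0, 0, 0],
    [0, 0, 0],
    [0, 0, 0],
    [0, 0, 0],
  ],
  travel=[
    [0, 0, -0.01],
    [0, 0, 0],
    [0, 0, 0],
    [0, 0, 0],
    [0, 0, 0],
    [0, 0, 0.1],
    [0, 0, 0.2],
    [0, 0, 0.3],
    [0, 0, 0.4],
    [0, 0, 0.5],
    [0, 0, 0.5],
    [0, 0, 0.4],
    [0, 0, 0.1],
    [0, 0, 0],
  ],
  jaw=[0.45, 0.65, 0.8, 1, 1, 1, 1, 1, 1, 1, 1, 1, 1, 1],
)

```text
time: 30.32
tool_pos: [429.5, -354.0, 238.2]
tcp_rot: [-180.0, 0.0, 162.3]
ft_force: [0.1, 0.1, -1.1]
finger_gap: 85.5
grip_force: 0.0
```

```bash
python3 - <<'E'
from h import *
d=wrist("w7");print(proj(d,np.array([429.6,-353.7,160])),proj(d,np.array([429.6,-353.7,10])))
E
```

```text
30.325 [ 429.5 -354.   238.2] [-180.     0.   162.3] 85.4912107938123 [ -45.    1.   94.   -0.   85. -117.]
[322.49860193 267.29062038] [322.40470891 210.53169791]
```

View pics/w7.png

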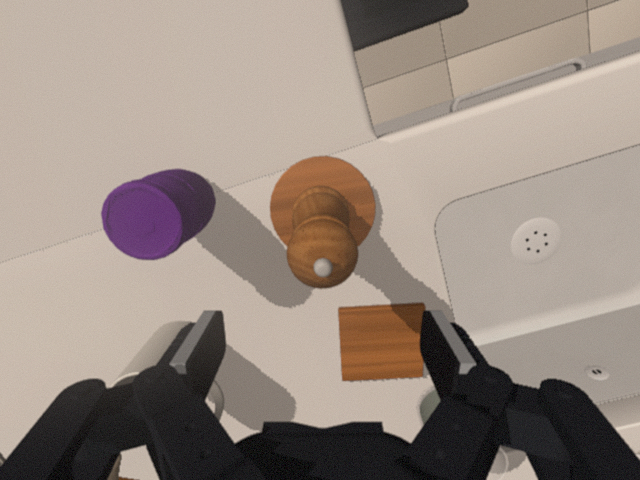

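The mill knob is at (322,267), exactly as predicted, and centred over the round trivet (323,208). Back for the spice jar.

Emit:
apply_moves(
  angular=[
    [0, 0, 0],
    [0, 0, 0],
    [0, 0, 0],
    [0, 0, 0],
    [0, 0, 0],
    [0, 0, 0],
    [0, 0, 0],
    [0, 0, 0],
    [0, 0, 0],
    [0, 0, 0],
    [0, 0, 0],
    [0, 0, 0],
    [0, 0, 0],
    [0, 0, 0],
    [0, 0, 0],
    [0, 0, 0],
  ],
  travel=[
    [0, 0.4, 0],
    [0, 0.8, 0],
    [0.1, 1, 0],
    [0.1, 1, 0],
    [0.1, 1, 0],
    [0.1, 1, 0],
    [0.1, 1, 0],
    [0.1, 1, 0],
    [0.1, 1, 0],
    [0.1, 1, 0],
    [0.1, 1, 0],
    [0.1, 1, 0],
    [0, 1, 0],
    [0, 1, 0],
    [0, 1, 0],
    [0, 1, 0],
  ],
  jaw=[1, 1, 1, 1, 1, 1, 1, 1, 1, 1, 1, 1, 1, 1, 1, 1],
)

```text
time: 32.38
tool_pos: [468.1, 255.7, 237.5]
tcp_rot: [-180.0, -0.1, 162.3]
ft_force: [0.2, -1.0, 0.5]
finger_gap: 85.5
grip_force: 0.0
```

Emit:
apply_moves(
  angular=[
    [0, 0, 0],
    [0, 0, 0],
    [0, 0, 0],
    [0, 0, 0],
    [0, 0, 0],
    [0, 0, 0],
    [0, 0, 0],
  ],
  travel=[
    [0.2, 1, 0],
    [0.3, 1, 0],
    [0.3, 1, 0],
    [0.3, 1, 0],
    [0.3, 0.7, 0],
    [0.1, 0.3, 0],
    [0, 0, 0],
  ],
  jaw=[1, 1, 1, 1, 1, 1, 1],
)

```text
time: 33.25
tool_pos: [528.2, 454.9, 237.0]
tcp_rot: [-179.9, -0.1, 162.4]
ft_force: [-0.2, -0.5, -0.5]
finger_gap: 85.6
grip_force: 0.0
```

Emit:
apply_moves(
  angular=[
    [0, 0, 0],
    [0, 0, 0],
    [0, 0, 0],
    [0, 0, 0],
    [0, 0, 0],
    [0, 0, 0],
    [0, 0, 0],
    [0, 0, 0],
    [0, 0, 0],
    [0, 0, 0],
    [0, 0, 0],
    [0, 0, 0],
    [0, 0, 0],
    [0, 0, 0],
    [0, 0, 0],
    [0, 0, 0],
  ],
  travel=[
    [0, 0.03, -0.3],
    [0, 0, -0.6],
    [0, 0, -0.7],
    [0, 0, -0.6],
    [0, 0, -0.5],
    [0, 0, -0.5],
    [0, 0, -0.4],
    [0, 0, -0.2],
    [0, 0, -0.05],
    [0, 0, 0],
    [0, 0, 0],
    [0, 0, 0],
    [0, 0, 0],
    [0, 0, 0],
    [0, 0, 0],
    [0, 0, 0],
  ],
  jaw=[1, 1, 1, 1, 1, 1, 1, 1, 1, 1, 0.3, 0.3, 0.3, 0.3, 0.3, 0.3],
  force=30,
)

```text
time: 35.25
tool_pos: [529.8, 455.5, 84.9]
tcp_rot: [180.0, 0.0, 162.3]
ft_force: [0.7, -0.7, 5.1]
finger_gap: 40.0
grip_force: 30.6
```

Emit:
apply_moves(
  angular=[
    [0, 0, 0],
    [0, 0, 0],
    [0, 0, 0],
    [0, 0, 0],
    [0, 0, 0],
    [0, 0, 0],
    [0, 0, 0],
    [0, 0, 0],
    [0, 0, 0],
    [0, 0, 0],
    [0, 0, 0],
    [0, 0, 0],
    [0, 0, 0],
    [0, 0, 0],
    [0, 0, 0],
    [0, 0, 0],
    [0, 0, 0],
    [0, 0, 0],
  ],
  travel=[
    [0, 0, 0.2],
    [0, 0, 0.5],
    [0, 0, 0.8],
    [0, 0, 0.8],
    [0, 0, 0.7],
    [0, 0, 0.4],
    [0, -0.4, 0.1],
    [-0.1, -0.8, 0],
    [-0.2, -1, 0],
    [-0.2, -1, 0],
    [-0.2, -1, 0],
    [-0.2, -1, 0],
    [-0.1, -1, 0],
    [0, -1, 0],
    [0, -1, 0],
    [0, -1, 0],
    [0, -1, 0],
    [0, -1, 0],
  ],
  jaw=[0.3, 0.3, 0.3, 0.3, 0.3, 0.3, 0.3, 0.3, 0.3, 0.3, 0.3, 0.3, 0.3, 0.3, 0.3, 0.3, 0.3, 0.3],
)

```text
time: 37.5
tool_pos: [488.0, 5.3, 222.8]
tcp_rot: [-180.0, -0.1, 162.3]
ft_force: [0.5, 0.7, -0.6]
finger_gap: 40.0
grip_force: 30.6
```

Emit:
apply_moves(
  angular=[
    [0, 0, 0],
    [0, 0, 0],
    [0, 0, 0],
    [0, 0, 0],
    [0, 0, 0],
    [0, 0, 0],
    [0, 0, 0],
    [0, 0, 0],
    [0, 0, 0],
    [0, 0, 0],
    [0, 0, 0],
  ],
  travel=[
    [0, -1, 0],
    [0.1, -1, 0],
    [0.2, -1, 0],
    [0.3, -1, 0],
    [0.4, -1, 0],
    [0.5, -1, 0],
    [0.5, -1, 0],
    [0.5, -0.8, 0],
    [0.3, -0.5, 0],
    [0.1, -0.2, 0],
    [0, 0, 0],
  ],
  jaw=[0.3, 0.3, 0.3, 0.3, 0.3, 0.3, 0.3, 0.3, 0.3, 0.3, 0.3],
)

```text
time: 38.88
tool_pos: [604.6, -332.8, 223.2]
tcp_rot: [180.0, -0.1, 162.3]
ft_force: [0.4, -0.5, -1.2]
finger_gap: 40.2
grip_force: 30.6
```

```bash
python3 - <<'E'
from h import *
d=pickle.load(open("w7.pkl","rb"))
q=np.array([ray(d,*a,9) for a in((338.5,307),(424,303),(428,376),(343,381))]);print(q.mean(0),np.linalg.norm(np.roll(q,-1,0)-q,axis=1).round(0))
E
```

```text
[ 605.36204608 -334.00387626] [ 97. 102. 105. 104.]
```

Emit:
apply_moves(
  angular=[
    [0, 0, 0],
    [0, 0, 0],
    [0, 0, 0],
    [0, 0, 0],
    [0, 0, 0],
    [0, 0, 0],
    [0, 0, 0],
    [0, 0, 0],
    [0, 0, 0],
  ],
  travel=[
    [0.02, -0.09, -0.2],
    [0, 0, -0.4],
    [0, 0, -0.6],
    [0, 0, -0.6],
    [0, 0, -0.6],
    [0, 0, -0.4],
    [0, 0, -0.3],
    [0, 0, -0.1],
    [0, 0, 0],
  ],
  jaw=[0.3, 0.3, 0.3, 0.3, 0.3, 0.3, 0.3, 0.3, 0.3],
)

```text
time: 40.0
tool_pos: [606.5, -336.5, 96.6]
tcp_rot: [-180.0, 0.0, 162.3]
ft_force: [0.2, 0.7, -0.7]
finger_gap: 39.8
grip_force: 30.6
```

Emit:
apply_moves(
  angular=[
    [0, 0, 0],
    [0, 0, 0],
    [0, 0, 0],
    [0, 0, 0],
    [0, 0, 0],
    [0, 0, 0],
    [0, 0, 0],
  ],
  travel=[
    [-0.02, 0.02, -0.08],
    [0, 0, -0.06],
    [0, 0, -0.05],
    [0, 0, -0.03],
    [0, 0, -0.02],
    [0, 0, -0.01],
    [0, 0, 0],
  ],
  jaw=[0.3, 0.3, 0.3, 0.3, 0.3, 0.3, 0.3],
)

```text
time: 40.88
tool_pos: [605.5, -335.6, 86.3]
tcp_rot: [180.0, -0.0, 162.3]
ft_force: [-0.4, 0.5, -0.5]
finger_gap: 40.1
grip_force: 30.6
```

Emit:
apply_moves(
  angular=[
    [0, 0, 0],
    [0, 0, 0],
    [0, 0, 0],
    [0, 0, 0],
  ],
  travel=[
    [0, 0, -0.02],
    [0, 0, -0.01],
    [0, 0, -0.01],
    [0, 0, 0],
  ],
  jaw=[0.3, 0.3, 0.3, 0.3],
)

```text
time: 41.38
tool_pos: [605.6, -335.6, 85.0]
tcp_rot: [-180.0, 0.0, 162.3]
ft_force: [-0.2, 0.6, 2.0]
finger_gap: 40.2
grip_force: 30.6
```

Contact made; releasing and rising.

Emit:
apply_moves(
  angular=[
    [0, 0, 0],
    [0, 0, 0],
    [0, 0, 0],
    [0, 0, 0],
    [0, 0, 0],
    [0, 0, 0],
    [0, 0, 0],
    [0, 0, 0],
    [0, 0, 0],
    [0, 0, 0],
    [0, 0, 0],
    [0, 0, 0],
    [0, 0, 0],
    [0, 0, 0],
    [0, 0, 0],
  ],
  travel=[
    [0, 0, 0],
    [0, 0, 0],
    [0, 0, 0],
    [0, 0, 0],
    [0, 0, 0.1],
    [0, 0, 0.3],
    [0, 0, 0.5],
    [0, 0, 0.7],
    [0, 0, 0.8],
    [0, 0, 0.8],
    [0, 0, 0.6],
    [0, 0, 0.3],
    [0, 0, 0.1],
    [0, 0, 0],
    [0, 0, 0],
  ],
  jaw=[0.6, 1, 1, 1, 1, 1, 1, 1, 1, 1, 1, 1, 1, 1, 1],
)

```text
time: 43.25
tool_pos: [605.0, -335.2, 251.1]
tcp_rot: [180.0, -0.1, 162.3]
ft_force: [0.4, -0.8, -0.3]
finger_gap: 85.5
grip_force: 0.0
```

```bash
python3 - <<'E'
from h import *
from bench import r
d=wrist("w8");print(proj(d,np.array([605.5,-335.5,115])),proj(d,np.array([605.5,-335.5,10])))
cv2.imwrite("pics/side8.png",r.snapshot("side")["color"][:,:,::-1])
E
```

```text
43.25 [ 605.  -335.2  251.1] [ 1.800e+02 -1.000e-01  1.623e+02] 85.46375964048742 [ -33.   22.   69.   -0.   89. -106.]
[321.87235964 239.24173333] [321.91765535 208.68266546]
```

View pics/w8.png

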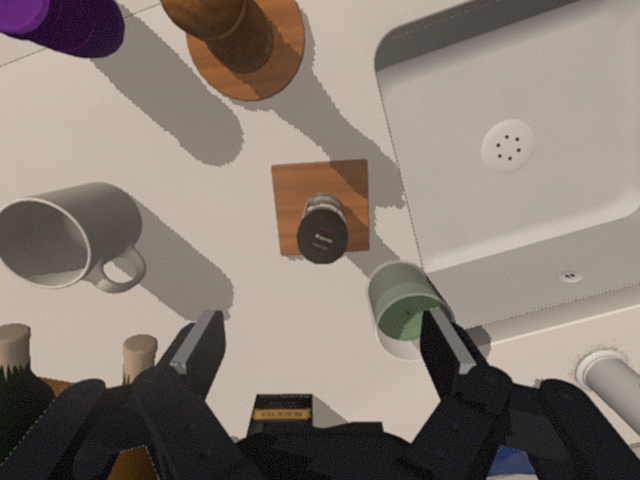

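View pics/side8.png

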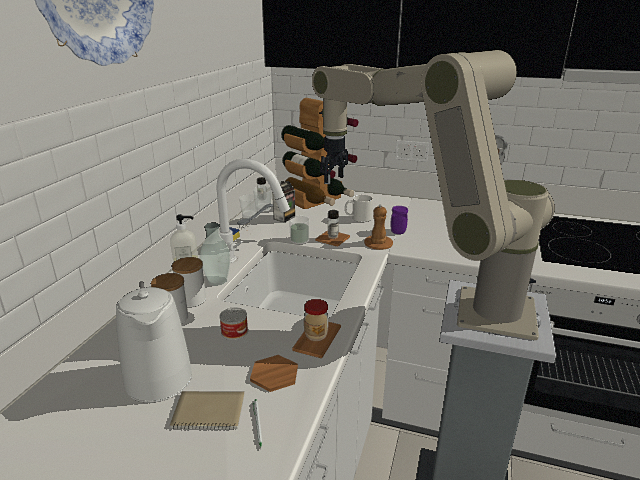

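The spice cap is at (323,236) over the square trivet's centre (322,208). In the side view the honey jar (316,320), the mill (379,228) and the spice jar (333,224) are all upright on their own trivets. The tin and candle are still in place.

```bash
python3 -c "
from bench import r
print(r.hand_in())"
```

```text
the job is handed in; nothing more can be done
None
```

The job is handed in after about 43 s of robot time: the mill is on the round trivet, the spice jar on the square one and the honey jar on the oblong one, all upright and centred in the final pictures.

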